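# Pop the red knob off the bedside radio with the puller

## Task

Hook the puller under the skirt of the red knob on the bedside radio, pull the knob straight up off its post (do not take it off with the fingers), and stand it upright on the brown leather mat. Slide the puller out from under it and leave the puller standing on the mat, then pick the knob up with the fingers and lower it, upright, into the white dish, letting go only once it is inside. Leave the two other knobs on the radio and do not disturb the perfume bottle, the cream tube or the book.

Things in the scene. Friction and masses are not known exactly. Their poses are not given: they have to be found in the camera images.
- red_knob_center (a point): Centre of the red skirted knob, half-way up its 43 mm height, z up. From the bottom: black hollow hub, 28 mm across, 16 mm high; red disc skirt, 44 mm in diameter, 5 mm thick; red round grip, 24 mm in diameter, 22 mm high. About 40 g. It can be on any of the radio's three posts, its bottom resting on the radio's top. Off the radio it stands upright on its hub.
- red_knob_skirt (a point): Centre of the underside of the red knob's skirt, on the knob's axis, 16 mm above its bottom: the face that the puller lifts against (8 mm wide all round the hub). The knob sits snugly on its post: about 8 to 16 N to pull it up, straight; it is free after about 10 mm.
- radio: Low oak bedside radio with an aluminium top, screwed down: 130 mm (its x) by 270 mm (its y), 45 mm high. Origin at the centre of its underside, x away from the robot at yaw 0. Its three knob posts stand in a row on its top at y = -85, 0 and +85 mm, x = 0.
- black_knob_center (a point): Centre of the black knob, of the same shape as the red one, on another post of the radio: stays on.
- white_knob_center (a point): Centre of the white knob, of the same shape as the red one, on another post of the radio: stays on.
- puller_handle (a point): Centre of the puller's upright yellow handle, 75 mm above its underside. Handle 24 mm (x) by 14 mm (y) by 50 mm high, the top of the puller: pinch it across y. Below it is a steel C, 54 mm wide, open to +x and to both sides: top plate with its underside at 44 mm, back wall at x = -33 to -27 mm, fork at the bottom. 100 mm high, 140 g; stands by itself on its fork.
- puller_fork (a point): Middle of the puller's fork slot, at the puller's underside, straight below the handle's centre. Two tines 4 mm thick and 10 mm wide point to +x, from x = -33 to +26 mm, with a slot 34 mm wide between them. With this point on the knob's axis the tines embrace the hub under the skirt. The puller goes on and off a knob by sliding level along its x.
- mat: Brown leather mat, 190 mm (x) by 260 mm (y), 3 mm thick, fixed. Origin at the centre of its underside. The puller starts standing on it.
- dish: White round dish, fixed, 100 mm in outer diameter, 30 mm high, walls 4 mm, floor about 5 mm thick. Origin at the centre of its underside.
- bottle: Perfume bottle, pale glass 36 x 56 x 85 mm with a dark wooden cap, 121 mm high in all. Origin at the centre of its underside. Bystander.
- cream: Lilac cream tube lying on the table, about 100 x 34 x 20 mm. Origin at the centre of the underside. Bystander.
- book: Teal book lying flat, 200 x 140 x 18 mm. Origin at the centre of the underside. Bystander.

How it is judged:
On the way, in this order (a step that is already met when the one before it is completed fails the run):
1. the red knob, hooked by the puller, is off its post: at least 20 mm above its seat, within about 30 degrees of upright (z of red_knob_center in the frame of radio above 0.0865 m and contact force between puller and red_knob above 0.1 N and angle between red_knob_center's own z axis and vertical below 0.5 rad), for 0.2 s.
2. the red knob stands upright and still on the mat, with the puller drawn clear of it (handle axis at least 45 mm away) and the fingers off it (x of red_knob_center in the frame of mat between -0.1 and 0.1 m and y of red_knob_center in the frame of mat between -0.135 and 0.135 m and z of red_knob_center in the frame of mat between 0.018 and 0.03 m and angle between red_knob_center's own z axis and vertical below 0.15 rad and linear speed of red_knob below 0.03 m/s and horizontal distance between red_knob_center and puller_handle above 0.045 m and contact force between each of the fingers, puller and red_knob below 0.1 N), for 0.2 s.
3. the fingers hold the red knob down in the dish, its bottom less than 20 mm above the dish's floor (contact force between the fingers and red_knob above 0.3 N and horizontal distance between red_knob_center and dish below 0.04 m and z of red_knob_center in the frame of dish below 0.0465 m), for 0.05 s.
At the end, for the whole second after the job is handed in: The red knob stands upright (within 17 degrees) and still on the dish's floor, and the puller stands upright (within 8 degrees) and still on the mat, its handle's axis over the mat (5 mm to spare) (horizontal distance between red_knob_center and dish below 0.035 m and z of red_knob_center in the frame of dish below 0.034 m and angle between red_knob_center's own z axis and vertical below 0.3 rad and linear speed of each of red_knob, puller below 0.03 m/s and x of puller_handle in the frame of mat between -0.1 and 0.1 m and y of puller_handle in the frame of mat between -0.135 and 0.135 m and z of puller_handle in the frame of mat between 0.072 and 0.084 m and angle between puller_handle's own z axis and vertical below 0.15 rad); the robot touches nothing.
It fails at once if the fingers touch the red knob while it is still on its post (horizontal distance between red_knob_center and radio below 0.1 m and z of red_knob_center in the frame of radio between 0.05 and 0.08 m and contact force between the fingers and red_knob above 0.5 N).
It fails at once if the black knob is moved more than 6 mm (distance of black_knob_center from where it was at the start of the episode above 0.006 m).
It fails at once if the white knob is moved more than 6 mm (distance of white_knob_center from where it was at the start of the episode above 0.006 m).
It fails at once if the perfume bottle, the cream tube or the book is moved more than 20 mm (distance of any of bottle, cream, book from where it was at the start of the episode above 0.02 m).
It also fails if it takes over 64 s, if anything falls off the work surface, if the arm or the gripper's body presses on something with over 40 N, if the wrist force passes 120 N, or if a joint passes its speed limit or range.

## Robot

A 6-joint arm with a two-finger parallel gripper is mounted at the origin on the work surface. World frame = base frame: x ahead of the robot, y to its left, z up, the work surface at z = 0. Lengths are in m, angles in rad, forces in N, time in s.
With the tool pointing down it reaches from about 0.35 to 0.725 m from the base axis. Payload 4.3 kg.
Tool frame: the origin (TCP) lies midway between the tips of the shut fingers; the grasp point (between the pads) lies 19 mm behind it (ctrl.pinch_z is the distance from the TCP to the grasp point, in m); z points along the fingers, y is the line along which they close (so a half turn about z gives the same grasp; the last joint's range is limited). The gripper opens to 85 mm and grips with 20 to 120 N. Pads are 22 mm wide; open, the fingers measure 114 mm over their backs; the gripper's body (76 mm by 85 mm) begins 54 mm behind the grasp point. The pads swing forward as they close: fully open they stand 13 mm farther back than shut.
Start: joints at [1.111, 0.377, 0.081, 1.274, 0, 1.46], TCP at [0.197, 0.54, 0.231] pointing down, gripper open.
Joint ranges: [-2.72, 2.72], [-0.84, 1.66], [-1.02, 1.22], [-1.77, 2.12], [-1.37, 1.28], [-3.14, 3.14]. Speed limits (rad/s): [2.57, 2.57, 3.14, 3.14, 3.14, 3.14].

## Interface

Orientations are given as a unit quaternion [w, x, y, z].
In Python, from cell import ctrl, cams, sign_off gives the robot as it stands. The module is installed in compiled form; this text tells all that it offers.
- The arm moves only by the tool send_rows, never from a script. Its argument "series" is a list of rows, each an object of numbers: "jaw": the closure, from 0 (fully open) to 1 (shut); "x", "y", "z": the shift along the world's x, y, z in m; "turn": the turn about the world's z in rad. In form: [{"jaw": .., "x": .., "y": .., "z": .., "turn": ..}, ...]. A call has 1 to 5 rows; each row shifts and turns the commanded pose from where the row before left it; what a row does not reach is not made up. A row lasts 1/8 s, in which the tool goes at most 62.5 mm and 10.7 degrees, less where a joint would pass 70% of its speed; a pose out of reach is approached as far as the arm can. A call with a gripper value outside its range is refused whole. The fingers move at their own pace and stop on an object; the grip force is fixed at half the most. Time passes only in rows, so rows that do not move let the fingers close. It gives the time, the measured TCP pose, the force, the opening and the grip force at its end, in the units of the state.
- ctrl.observe(): the state, without advancing time (a new reading comes with each control period).
- cams.snapshot(name): name is "scene" or "side" or "wrist"; returns (picture, depth): 420x560x3 uint8, red, green, blue; 420x560 float32, m along the optical axis (not along the pixel's ray), 0 where there is no reading.
- cams.camera_model(name): a dict with "K" (3x3 intrinsics, pixels), "R" (3x3) and "t" (3): a world point X has camera coordinates R X + t; the wrist camera has in their place "T_tool_cam" (4x4, takes a point from camera to tool coordinates, whose origin is the TCP and whose axes are the flange's). Camera axes: x right, y down, z forward; pixel columns grow to the right and rows downward; lengths in m; the calibration is good to about 2 mm. A picture is of the moment at which its call begins: read the wrist's pose just before it. camera_model takes no time and is no camera call.
- sign_off(): hands the job in; it is judged then, once.
The state is a dict: "time": time; "q": joint angles; "qd": joint speeds; "effort": joint torques, N m; "position": TCP position; "orientation": TCP orientation; "ft_force": force on the tool from outside, world axes, zero at the start; "torque": the same for the moment, N m; "gripper_width": opening from 0.0 (shut) to 1.0 (fully open); "grip_force": force on a finger pad.
Only numpy, scipy, OpenCV 4.12 (cv2) and the standard library are available. Lean on these libraries where they do the work, as an engineer would, in place of code of your own. Each camera call takes 0.05 s, during which the arm holds its last target. There are 200 camera calls.

## Working session

There is one attempt and no reset: what is moved stays moved. The work goes in short steps, Python scripts to look and compute and a tool call to move; the robot and the scene stay as the last step left them, time stands still between calls to the robot, and variables do not carry over. Pictures are saved under pics/ and viewed, at most 10 in all, crops included, and the job is handed in when it is done.

Besides the shell and the picture viewer there is one more tool, called after ">>>" by a JSON object that holds its "fn" and its "kwargs", one argument or row to a line. send_rows: Moves the arm, as the interface text tells. Its arguments: {"type":"object","properties":{"series":{"type":"array"}},"required":["series"]}

```bash
mkdir -p pics; python3 - <<'E'
from cell import ctrl,cams
import cv2,numpy as np
s=ctrl.observe();print(s['time'],s['position'],s['orientation'],ctrl.pinch_z)
for n in ['scene','side']:
    p,d=cams.snapshot(n);cv2.imwrite(f'pics/{n}0.png',p[:,:,::-1]);np.savez(f'{n}0.npz',p=p,d=d)
    print(n,cams.camera_model(n))
E
```

```text
0.0 [0.19677452 0.5396147  0.2303831 ] [-2.80988606e-04  1.73997488e-01  9.84745601e-01 -9.46688618e-04] 0.0187
scene {'K': array([[520.98334803,   0.        , 277.70234616],
       [  0.        , 520.98334803, 206.03119781],
       [  0.        ,   0.        ,   1.        ]]), 'R': array([[ 0.18589001,  0.98248795, -0.01274062],
       [ 0.55847663, -0.11631635, -0.82132476],
       [-0.80842362,  0.14556073, -0.57031861]]), 't': array([-0.12791016, -0.24185066,  1.95132115])}
side {'K': array([[517.46638701,   0.        , 286.4422031 ],
       [  0.        , 517.46638701, 208.34738525],
       [  0.        ,   0.        ,   1.        ]]), 'R': array([[ 0.99731408, -0.07305357, -0.00527281],
       [-0.05738113, -0.73455635, -0.67611713],
       [ 0.04551959,  0.67460369, -0.73677529]]), 't': array([-0.51941177,  0.12262874,  1.71318019])}
```

View pics/scene0.png

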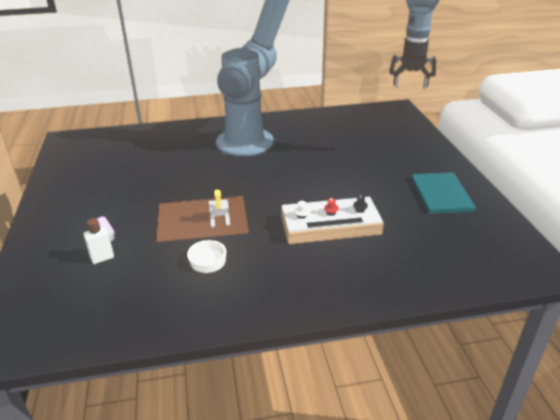

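View pics/side0.png

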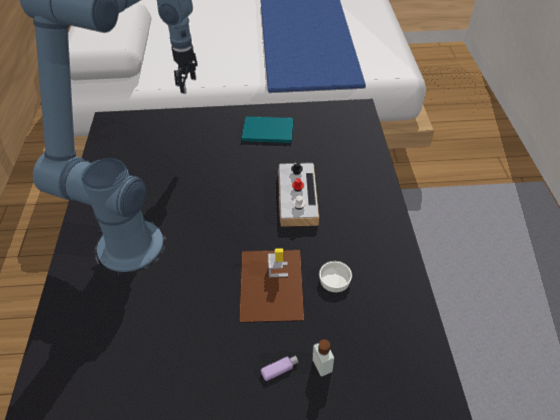

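Red knob sits on the middle post (scene ≈(331,207), side ≈(298,185)). The yellow puller handle is at scene (218,200) and side (279,256), with the dish at scene (207,257). Next I get coarse positions from depth.

```bash
cat > h.py <<'E'
import cv2,numpy as np
from cell import ctrl,cams
from scipy.spatial.transform import Rotation as Ro
def cloud(p,d,K,R,t):
    v,u=np.mgrid[:d.shape[0],:d.shape[1]]
    c=np.stack([(u-K[0,2])/K[0,0]*d,(v-K[1,2])/K[1,1]*d,d],-1)
    return (c-t)@R      # R^T(c-t)
def fixed(n,f=None):
    p,d=(lambda z:(z['p'],z['d']))(np.load(f)) if f else cams.snapshot(n)
    m=cams.camera_model(n); return p,d,cloud(p,d,m['K'],m['R'],m['t'])
def wrist(name=None):
    s=ctrl.observe(); m=cams.camera_model('wrist'); p,d=cams.snapshot('wrist')
    q=s['orientation'];Rt=Ro.from_quat([q[1],q[2],q[3],q[0]]).as_matrix()
    T=m['T_tool_cam'];Rw=Rt@T[:3,:3];tw=Rt@T[:3,3]+s['position']
    if name: cv2.imwrite(name,p[:,:,::-1])
    return p,d,cloud(p,d,m['K'],Rw.T,-Rw.T@tw),s
def hsv(p): return cv2.cvtColor(p,cv2.COLOR_RGB2HSV)
def masks(p,X):
    h=hsv(p);H,S,V=[h[...,i].astype(int) for i in range(3)];z=X[...,2]
    w=(X[...,0]>.25)&(X[...,0]<.85)&(abs(X[...,1])<.6)&(z>-.02)&(z<.2)
    return dict(red=w&((H<6)|(H>174))&(S>170)&(V>110)&(z>.05),yellow=w&(H>20)&(H<35)&(S>150)&(V>120),
     brown=w&(H<16)&(S>100)&(V>40)&(V<150)&(z<.02),white=w&(S<40)&(V>150),)
E
python3 - <<'E'
from h import *
for n in ['scene','side']:
    p,d,X=fixed(n,n+'0.npz')
    for k,m in masks(p,X).items():
        if k=='white':
            num,l,st,c=cv2.connectedComponentsWithStats(m.astype('uint8'))
            L=[l==i for i in range(1,num) if st[i,4]>25]
        else: L=[m]
        for a in L:
            P=X[a]; print(n,k,len(P),P.mean(0).round(3),np.percentile(P,3,0).round(3),np.percentile(P,97,0).round(3))
            if k in('brown','white') and len(P)>300: print(cv2.minAreaRect((P[:,:2]*1000).astype('float32')))
m=cams.camera_model('wrist');print(m)
E
```

```text
<stdin>:10: RuntimeWarning: Mean of empty slice.
  ret = um.true_divide(
Traceback (most recent call last):
IndexError: index -1 is out of bounds for axis 0 with size 0
```

```bash
python3 - <<'E'
from h import *
for n in ['scene','side']:
    p,d,X=fixed(n,n+'0.npz')
    for uv in ([(331,209),(218,200),(185,215),(207,257),(330,215)] if n=='scene' else [(298,185),(279,253),(260,300),(335,277),(297,200)]):
        print(n,uv,hsv(p)[uv[1],uv[0]],d[uv[1],uv[0]],X[uv[1],uv[0]].round(3))
    for k,m in masks(p,X).items():
        if k=='white':
            num,l,st,c=cv2.connectedComponentsWithStats(m.astype('uint8'))
            L=[l==i for i in range(1,num) if st[i,4]>25]
        else: L=[m]
        for a in L:
            P=X[a]; 
            if len(P)<3: print(n,k,0);continue
            print(n,k,len(P),P.mean(0).round(3),np.percentile(P,3,0).round(3),np.percentile(P,97,0).round(3))
            if k in('brown','white') and len(P)>300: print(cv2.minAreaRect((P[:,:2]*1000).astype('float32')))
m=cams.camera_model('wrist');print(m)
E
```

```text
scene (331, 209) [  1 156 221] 1.4640836 [0.585 0.173 0.069]
scene (218, 200) [ 26 130 237] 1.4805359 [ 0.498 -0.136  0.084]
scene (185, 215) [ 11 106 149] 1.5610205 [ 0.438 -0.235  0.004]
scene (207, 257) [  0   0 247] 1.3983018 [ 0.647 -0.185  0.005]
scene (330, 215) [ 30   2 146] 1.4762273 [0.585 0.171 0.048]
scene red 0
scene yellow 0
scene brown 242 [ 0.429 -0.135  0.002] [ 0.364 -0.304 -0.001] [ 0.55  -0.058  0.006]
scene white 1969 [0.572 0.168 0.044] [ 0.445  0.049 -0.001] [0.635 0.305 0.074]
((533.0238037109375, 191.9893798828125), (292.9662170410156, 214.66934204101562), 87.09011840820312)
scene white 341 [ 0.472 -0.135  0.026] [ 0.381 -0.163  0.   ] [ 0.507 -0.108  0.055]
((439.9510192871094, -133.47300720214844), (57.33847427368164, 151.68255615234375), 86.74500274658203)
scene white 899 [ 0.572 -0.462  0.044] [ 0.436 -0.489  0.   ] [ 0.61  -0.437  0.087]
((496.41033935546875, -475.9517822265625), (227.8538360595703, 79.12356567382812), 13.39932918548584)
scene white 1056 [ 0.649 -0.185  0.012] [ 0.576 -0.23  -0.002] [ 0.706 -0.14   0.03 ]
((636.380859375, -183.8946990966
[... 1060 characters left out ...]
((659.2001953125, -178.44818115234375), (119.85114288330078, 99.31736755371094), 77.27981567382812)
side white 118 [ 0.584 -0.477  0.082] [ 0.563 -0.495  0.078] [ 0.607 -0.446  0.09 ]
{'K': array([[289.46357118,   0.        , 280.38651418],
       [  0.        , 289.46357118, 204.24608276],
       [  0.        ,   0.        ,   1.        ]]), 'T_tool_cam': array([[ 2.57789759e-04, -9.65325825e-01, -2.61047861e-01,
         6.52597237e-02],
       [ 9.99999698e-01,  4.40247773e-04, -6.40468237e-04,
         5.52102071e-04],
       [ 7.33186268e-04, -2.61047617e-01,  9.65325647e-01,
        -1.41298419e-01],
       [ 0.00000000e+00,  0.00000000e+00,  0.00000000e+00,
         1.00000000e+00]])}
```

>>> {"fn": "send_rows", "kwargs": {
  "series": [
    {"jaw": 0, "x": 0.04, "y": -0.04, "z": 0, "turn": 0.04},
    {"jaw": 0, "x": 0.04, "y": -0.04, "z": 0, "turn": 0.04},
    {"jaw": 0, "x": 0.04, "y": -0.04, "z": 0, "turn": 0.04},
    {"jaw": 0, "x": 0.04, "y": -0.04, "z": 0, "turn": 0.04},
    {"jaw": 0, "x": 0.04, "y": -0.04, "z": 0, "turn": 0.04}
  ]
}}

```text
time: 0.72
position: [0.3978, 0.3386, 0.231]
orientation: [-0.0, 0.074, 0.997, -0.0]
ft_force: [-0.8, -0.3, 0.5]
gripper_width: 1.003
grip_force: 0.0
```

>>> {"fn": "send_rows", "kwargs": {
  "series": [
    {"jaw": 0, "x": 0.04, "y": -0.04, "z": 0, "turn": 0.04},
    {"jaw": 0, "x": 0.04, "y": -0.04, "z": 0, "turn": 0.04},
    {"jaw": 0, "x": 0.04, "y": -0.05, "z": 0, "turn": 0.04},
    {"jaw": 0, "x": 0.04, "y": -0.04, "z": 0, "turn": 0.03},
    {"jaw": 0, "x": 0, "y": 0, "z": 0, "turn": 0}
  ]
}}

```text
time: 1.35
position: [0.5583, 0.1682, 0.2303]
orientation: [-0.0, 0.003, 1.0, -0.0]
ft_force: [-1.1, -0.2, -0.2]
gripper_width: 1.002
grip_force: 0.0
```

```bash
python3 - <<'E'
from h import *
p,d,X,s=wrist('pics/w1.png');np.savez('w1.npz',p=p,d=d,X=X)
print(s['time'],s['position'],s['orientation'])
E
```

```text
1.35 [0.5582584  0.16824296 0.23027722] [-1.79490945e-04  2.70181221e-03  9.99996275e-01 -3.44034930e-04]
```

View pics/w1.png

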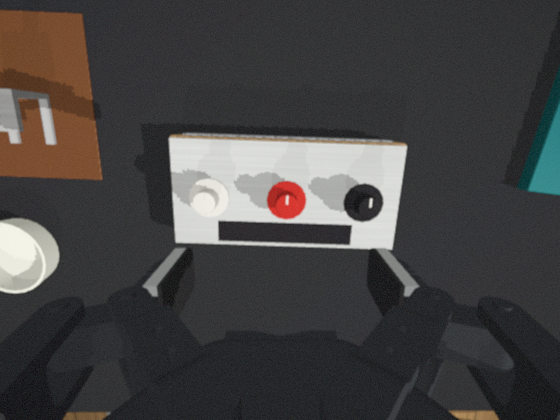

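The wrist view shows the red knob at (286,200), white (208,198), black (363,202), the dish at lower left and the puller's fork at the left edge.

```bash
cat >> h.py <<'E'
def circ(P,r):
    from scipy.optimize import least_squares
    c=np.median(P,0)
    return least_squares(lambda c:np.maximum(np.hypot(*(P-c).T)-r,0),c).x
def redknob(p,X):
    h=hsv(p).astype(int);m=((h[...,0]<7)|(h[...,0]>173))&(h[...,1]>150)&(h[...,2]>60)
    return m
E
python3 - <<'E'
from h import *
z=np.load('w1.npz');p,d,X=z['p'],z['d'],z['X']
m=redknob(p,X)&(abs(X[...,1]-.168)<.05)
P=X[m];print(len(P),np.histogram(P[:,2],bins=np.arange(.04,.1,.003)))
def rep(name,m):
    for lo,hi,r in [(.06,.072,.022),(.078,.1,.012)]:
        Q=X[m&(X[...,2]>lo)&(X[...,2]<hi)]
        mn,mx=np.percentile(Q,1,0),np.percentile(Q,99,0)
        print(name,r,len(Q),((mn+mx)/2).round(4),(mx-mn).round(4),circ(Q[:,:2],r).round(4),np.median(Q[:,2]).round(4))
rep('red',m)
for n,y in (('white',.083),('black',.253)): rep(n,(abs(X[...,1]-y)<.035)&(abs(X[...,0]-.57)<.035))
T=X[(X[...,2]>.04)&(X[...,2]<.05)&(abs(X[...,1]-.168)<.2)&(abs(X[...,0]-.57)<.12)]
print('top',len(T),np.median(T[:,2]),cv2.minAreaRect((T[:,:2]*1000).astype('float32')))
W=X[(hsv(p)[...,1]<40)&(X[...,1]<-.09)&(X[...,2]>.027)&(X[...,2]<.034)&(X[...,0]>.59)]
print('dishrim',len(W),W.min(0),W.max(0))
E
```

```text
1036 (array([  0,   0,   0,   0,   0,   0,   0, 106, 501,  13,  11,  10,  17,
        10,  20, 332,  13,   0,   0]), array([0.04 , 0.043, 0.046, 0.049, 0.052, 0.055, 0.058, 0.061, 0.064,
       0.067, 0.07 , 0.073, 0.076, 0.079, 0.082, 0.085, 0.088, 0.091,
       0.094, 0.097]))
red 0.022 624 [0.5709 0.1743 0.0663] [0.0392 0.0393 0.0062] [0.5696 0.1745] 0.0648
red 0.012 383 [0.5715 0.1744 0.0835] [0.0219 0.0215 0.0101] [0.5718 0.1741] 0.0865
white 0.022 740 [0.5682 0.0898 0.0665] [0.0414 0.0417 0.0094] [0.5686 0.0897] 0.0649
white 0.012 450 [0.568  0.0902 0.0834] [0.0219 0.0221 0.0096] [0.5681 0.0899] 0.0867
black 0.022 720 [0.575  0.2589 0.0658] [0.0416 0.0414 0.0093] [0.5753 0.2591] 0.0646
black 0.012 449 [0.5748 0.2587 0.0834] [0.022  0.0219 0.0093] [0.5751 0.2589] 0.0866
top 19921 0.04387425948676612 ((571.1809692382812, 174.5373077392578), (264.7552490234375, 126.3630142211914), 87.70619201660156)
dishrim 410 [ 0.60756609 -0.20806819  0.02700787] [ 0.70642591 -0.13727838  0.03054464]
```

>>> {"fn": "send_rows", "kwargs": {
  "series": [
    {"jaw": 0, "x": -0.025, "y": -0.055, "z": 0, "turn": 0},
    {"jaw": 0, "x": -0.025, "y": -0.055, "z": 0, "turn": 0},
    {"jaw": 0, "x": -0.02, "y": -0.055, "z": 0, "turn": 0},
    {"jaw": 0, "x": 0, "y": -0.055, "z": 0, "turn": 0},
    {"jaw": 0, "x": 0, "y": -0.055, "z": 0, "turn": 0}
  ]
}}

```text
time: 2.02
position: [0.4851, -0.1033, 0.2314]
orientation: [-0.0, -0.001, 1.0, 0.0]
ft_force: [0.8, 0.2, -0.6]
gripper_width: 0.997
grip_force: 0.0
```

>>> {"fn": "send_rows", "kwargs": {
  "series": [
    {"jaw": 0, "x": 0, "y": -0.035, "z": 0, "turn": 0},
    {"jaw": 0, "x": 0, "y": 0, "z": 0, "turn": 0}
  ]
}}

```text
time: 2.28
position: [0.4857, -0.1391, 0.2311]
orientation: [-0.0, 0.001, 1.0, 0.0]
ft_force: [0.4, 0.4, 0.5]
gripper_width: 1.003
grip_force: 0.0
```

```bash
python3 - <<'E'
from h import *
p,d,X,s=wrist('pics/w2.png');np.savez('w2.npz',p=p,d=d,X=X)
print(s['time'],s['position'],s['orientation'])
h=hsv(p).astype(int);m=(h[...,0]>20)&(h[...,0]<35)&(h[...,1]>120)&(h[...,2]>60)&(X[...,2]>.02)
def rep(n,Q):
    print(n,len(Q),np.percentile(Q,1,0).round(4),np.percentile(Q,99,0).round(4),cv2.minAreaRect((Q[:,:2]*1000).astype('float32')))
Q=X[m];zt=np.percentile(Q[:,2],95);print(zt)
rep('handle',Q);rep('handletop',Q[Q[:,2]>zt-.004])
near=(abs(X[...,0]-.488)<.06)&(abs(X[...,1]+.138)<.06)
for lo,hi in((.005,.014),(.044,.06)): rep((lo,hi),X[near&(h[...,1]<60)&(X[...,2]>lo)&(X[...,2]<hi)])
rep('mat',X[(h[...,0]<18)&(h[...,1]>90)&(abs(X[...,2])<.012)&(abs(X[...,0]-.46)<.13)&(abs(X[...,1]+.19)<.16)])
rep('dish',X[(h[...,1]<40)&(h[...,2]>100)&(X[...,1]>-.26)&(X[...,1]<-.11)&(X[...,2]>.025)&(X[...,2]<.036)&(X[...,0]>.58)])
E
```

```text
2.275 [ 0.48565389 -0.13911946  0.23112032] [-1.90481371e-04  9.32698848e-04  9.99999521e-01  2.26703919e-04]
0.10277825547357511
handle 421 [ 0.4313 -0.1452  0.0587] [ 0.4976 -0.1316  0.3187] ((459.2110595703125, -138.2030792236328), (13.620341300964355, 77.22200012207031), 89.70003509521484)
handletop 335 [ 0.4206 -0.1452  0.0991] [ 0.4977 -0.1316  0.3724] ((459.2110595703125, -138.2030792236328), (13.620341300964355, 77.22200012207031), 89.70003509521484)
(0.005, 0.014) 84 [ 0.4524 -0.1656  0.0051] [ 0.5126 -0.1117  0.0137] ((482.5844421386719, -138.28170776367188), (53.41366195678711, 58.73965835571289), 88.0198745727539)
(0.044, 0.06) 1593 [ 0.4532 -0.1643  0.0474] [ 0.4954 -0.1115  0.0534] ((474.6265563964844, -137.92507934570312), (53.988285064697266, 42.78761672973633), 87.90825653076172)
mat 28706 [ 0.3629 -0.3171 -0.0005] [ 0.5516 -0.0611  0.0036] ((458.2582702636719, -189.98468017578125), (263.8199768066406, 192.661376953125), 87.42382049560547)
dish 600 [ 0.6078 -0.236   0.0251] [ 0.6976 -0.1384  0.0304] ((652.84033203125, -187.1177215576172), (98.19114685058594, 91.10296630859375), 87.51879119873047)
```

View pics/w2.png

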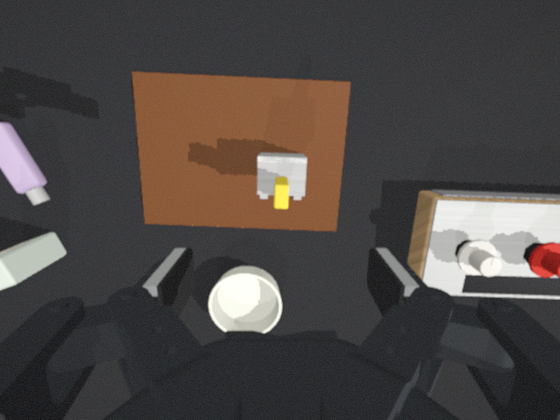

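Puller handle at (0.486,-0.138) and red knob at (0.571,0.174). The puller and radio are both yawed about -0.037 rad. I'll grip the handle next.

>>> {"fn": "send_rows", "kwargs": {
  "series": [
    {"jaw": 0, "x": 0, "y": 0.001, "z": -0.055, "turn": -0.037},
    {"jaw": 0, "x": 0, "y": 0, "z": -0.055, "turn": 0},
    {"jaw": 0, "x": 0, "y": 0, "z": -0.04, "turn": 0},
    {"jaw": 0, "x": 0, "y": 0, "z": -0.019, "turn": 0},
    {"jaw": 0, "x": 0, "y": 0, "z": 0, "turn": 0}
  ]
}}

```text
time: 2.95
position: [0.4842, -0.1348, 0.0609]
orientation: [-0.002, 0.017, 1.0, 0.001]
ft_force: [0.0, 0.6, 0.3]
gripper_width: 0.996
grip_force: 0.0
```

>>> {"fn": "send_rows", "kwargs": {
  "series": [
    {"jaw": 1, "x": 0, "y": 0, "z": 0, "turn": 0},
    {"jaw": 1, "x": 0, "y": 0, "z": 0, "turn": 0},
    {"jaw": 1, "x": 0, "y": 0, "z": 0, "turn": 0},
    {"jaw": 1, "x": 0, "y": 0, "z": 0, "turn": 0},
    {"jaw": 1, "x": 0, "y": 0, "z": 0, "turn": 0}
  ]
}}

```text
time: 3.58
position: [0.4865, -0.1378, 0.0628]
orientation: [0.0, 0.019, 1.0, -0.0]
ft_force: [0.3, 0.0, 3.6]
gripper_width: 0.156
grip_force: 61.6
```

>>> {"fn": "send_rows", "kwargs": {
  "series": [
    {"jaw": 1, "x": 0, "y": 0, "z": 0.03, "turn": 0},
    {"jaw": 1, "x": 0, "y": 0, "z": 0.048, "turn": 0},
    {"jaw": 1, "x": 0, "y": 0.05, "z": 0, "turn": 0},
    {"jaw": 1, "x": 0.002, "y": 0.055, "z": 0, "turn": 0},
    {"jaw": 1, "x": 0.002, "y": 0.055, "z": 0, "turn": 0}
  ]
}}

```text
time: 4.2
position: [0.4898, 0.0237, 0.1402]
orientation: [-0.0, 0.019, 1.0, 0.0]
ft_force: [1.0, 0.4, -1.6]
gripper_width: 0.155
grip_force: 61.0
```

>>> {"fn": "send_rows", "kwargs": {
  "series": [
    {"jaw": 1, "x": 0, "y": 0.055, "z": 0, "turn": 0},
    {"jaw": 1, "x": 0, "y": 0.055, "z": 0, "turn": 0},
    {"jaw": 1, "x": 0, "y": 0.045, "z": 0, "turn": 0},
    {"jaw": 1, "x": 0, "y": 0, "z": 0, "turn": 0},
    {"jaw": 1, "x": 0, "y": 0, "z": 0, "turn": 0}
  ]
}}

```text
time: 4.82
position: [0.4897, 0.1769, 0.1399]
orientation: [-0.0, 0.018, 1.0, -0.0]
ft_force: [0.1, -0.0, -1.7]
gripper_width: 0.157
grip_force: 61.0
```

```bash
python3 - <<'E'
from h import *
p,d,X,s=wrist('pics/w3.png');np.savez('w3.npz',p=p,d=d,X=X)
print(s['time'],s['position'],s['orientation'],s['gripper_width'])
p,d,Y=fixed('side');np.savez('s3.npz',p=p,d=d)
cv2.imwrite('pics/both3.png',np.hstack([cv2.imread('pics/w3.png')[:,80:480],cv2.resize(p[120:260,220:353,::-1],(400,420))]))
h=hsv(cv2.cvtColor(cv2.imread('pics/w3.png'),cv2.COLOR_BGR2RGB)).astype(int)
near=(abs(X[...,0]-.491)<.05)&(abs(X[...,1]-.1773)<.045)
for lo,hi in((.046,.062),(.09,.112)):
    Q=X[near&(h[...,1]<60)&(X[...,2]>lo)&(X[...,2]<hi)]
    if len(Q)>5: print(lo,len(Q),np.percentile(Q,1,0),np.percentile(Q,99,0),cv2.minAreaRect((Q[:,:2]*1000).astype('float32')))
m=redknob(cv2.cvtColor(cv2.imread('pics/w3.png'),cv2.COLOR_BGR2RGB),X)&(abs(X[...,1]-.174)<.04)
Q=X[m&(X[...,2]>.083)&(X[...,2]<.1)];print(len(Q),np.percentile(Q,1,0),np.percentile(Q,99,0))
E
```

```text
4.825 [0.48967519 0.17691238 0.13990561] [-4.90207814e-04  1.83293584e-02  9.99831802e-01 -4.01341143e-04] 0.15696619897582176
0.09 523 [0.4553744  0.15185252 0.09081346] [0.45745529 0.20441417 0.11182346] ((456.4168395996094, 178.26454162597656), (53.840030670166016, 0.6182901263237), 87.7816162109375)
359 [0.56899793 0.16347262 0.08505809] [0.58240091 0.18556934 0.08802649]
```

View pics/both3.png

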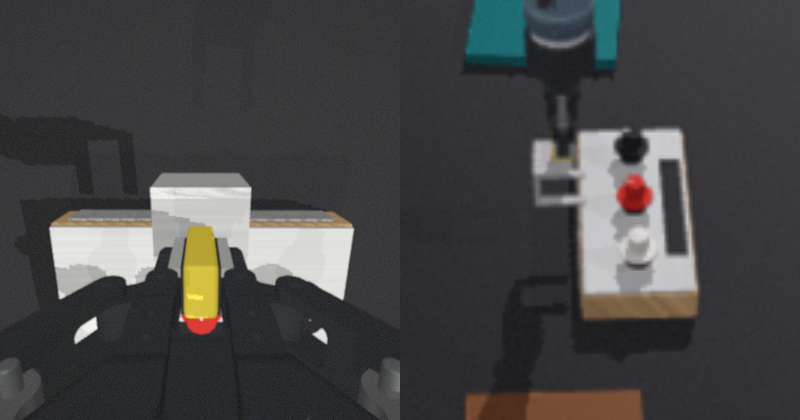

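The wrist view shows the puller level, with the back wall centred ahead of the red knob at about (200,325). The side crop shows the fork just at the radio's near edge, in line with the red knob. I'll lower it and slide in.

>>> {"fn": "send_rows", "kwargs": {
  "series": [
    {"jaw": 1, "x": 0, "y": 0, "z": -0.028, "turn": 0},
    {"jaw": 1, "x": 0, "y": 0, "z": 0, "turn": 0},
    {"jaw": 1, "x": 0.02, "y": -0.0005, "z": 0, "turn": 0},
    {"jaw": 1, "x": 0.015, "y": -0.0005, "z": 0, "turn": 0},
    {"jaw": 1, "x": 0, "y": 0, "z": 0, "turn": 0}
  ]
}}

```text
time: 5.55
position: [0.5266, 0.1757, 0.1133]
orientation: [0.001, 0.019, 1.0, 0.0]
ft_force: [-1.2, 0.2, -1.6]
gripper_width: 0.155
grip_force: 61.0
```

>>> {"fn": "send_rows", "kwargs": {
  "series": [
    {"jaw": 1, "x": 0.015, "y": -0.0006, "z": 0, "turn": 0},
    {"jaw": 1, "x": 0.012, "y": -0.0004, "z": 0, "turn": 0},
    {"jaw": 1, "x": 0.01, "y": -0.0004, "z": 0, "turn": 0},
    {"jaw": 1, "x": 0.01, "y": -0.0004, "z": 0, "turn": 0},
    {"jaw": 1, "x": 0, "y": 0, "z": 0, "turn": 0}
  ]
}}

```text
time: 6.18
position: [0.5729, 0.1746, 0.1123]
orientation: [0.0, 0.019, 1.0, 0.0]
ft_force: [-1.1, -0.2, -1.2]
gripper_width: 0.154
grip_force: 61.0
```

```bash
python3 - <<'E'
from h import *
s=ctrl.observe();print(s['time'],s['position'],s['ft_force'])
p,d,Y=fixed('side');q,d,Z=fixed('scene')
cv2.imwrite('pics/both4.png',np.hstack([cv2.resize(p[130:250,240:360,::-1],(400,400)),cv2.resize(q[160:260,280:380,::-1],(400,400))]))
E
```

```text
6.175 [0.57287338 0.17455437 0.11229296] [-1.06260061 -0.21632404 -1.22897311]
```

View pics/both4.png

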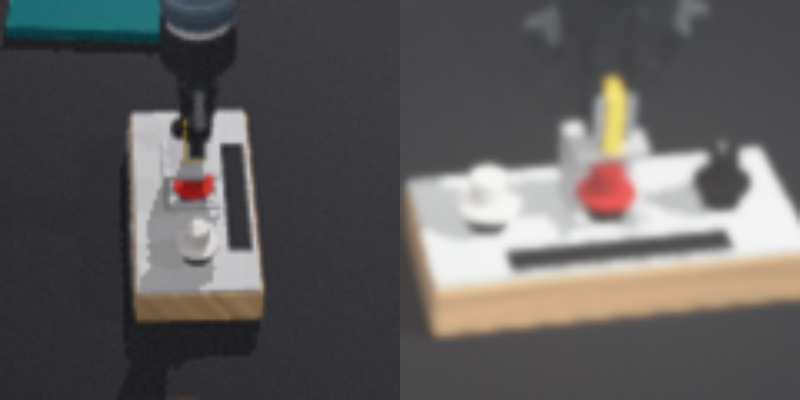

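Both views show the red knob inside the puller's C, with the neighbouring knobs clear and no contact force. Now I pull up.

>>> {"fn": "send_rows", "kwargs": {
  "series": [
    {"jaw": 1, "x": 0, "y": 0, "z": 0.004, "turn": 0},
    {"jaw": 1, "x": 0, "y": 0, "z": 0.004, "turn": 0},
    {"jaw": 1, "x": 0, "y": 0, "z": 0.003, "turn": 0},
    {"jaw": 1, "x": 0, "y": 0, "z": 0.003, "turn": 0},
    {"jaw": 1, "x": 0, "y": 0, "z": 0.003, "turn": 0}
  ]
}}

```text
time: 6.9
position: [0.5721, 0.1746, 0.1301]
orientation: [0.0, 0.018, 1.0, 0.0]
ft_force: [0.3, 1.1, -1.5]
gripper_width: 0.156
grip_force: 61.0
```

>>> {"fn": "send_rows", "kwargs": {
  "series": [
    {"jaw": 1, "x": 0, "y": 0, "z": 0.004, "turn": 0},
    {"jaw": 1, "x": 0, "y": 0, "z": 0.005, "turn": 0},
    {"jaw": 1, "x": 0, "y": 0, "z": 0.01, "turn": 0},
    {"jaw": 1, "x": 0, "y": 0, "z": 0.015, "turn": 0},
    {"jaw": 1, "x": 0, "y": 0, "z": 0.01, "turn": 0}
  ]
}}

```text
time: 7.52
position: [0.5728, 0.1747, 0.1751]
orientation: [0.001, 0.018, 1.0, 0.0]
ft_force: [-0.4, -0.4, -2.0]
gripper_width: 0.155
grip_force: 61.0
```

>>> {"fn": "send_rows", "kwargs": {
  "series": [
    {"jaw": 1, "x": 0, "y": 0, "z": 0.01, "turn": 0},
    {"jaw": 1, "x": 0, "y": 0, "z": 0, "turn": 0},
    {"jaw": 1, "x": 0, "y": 0, "z": 0, "turn": 0}
  ]
}}

```text
time: 7.9
position: [0.5719, 0.1746, 0.183]
orientation: [-0.0, 0.018, 1.0, -0.0]
ft_force: [0.3, -0.6, -1.1]
gripper_width: 0.157
grip_force: 61.0
```

```bash
python3 - <<'E'
from h import *
s=ctrl.observe();print(s['time'],s['position'],s['ft_force'])
p,d,Y=fixed('side');q,d,Z=fixed('scene')
for n,a,b in(('side',p,Y),('scene',q,Z)):
    h=hsv(a).astype(int)
    m=((h[...,0]<7)|(h[...,0]>173))&(h[...,1]>140)&(abs(b[...,0]-.57)<.06)&(abs(b[...,1]-.174)<.05)&(b[...,2]>.05)
    print(n,m.sum(),np.percentile(b[m],[3,50,97],axis=0).round(3).tolist())
cv2.imwrite('pics/both5.png',np.hstack([cv2.resize(p[130:250,240:360,::-1],(400,400)),cv2.resize(q[140:240,280:380,::-1],(400,400))]))
E
```

```text
7.9 [0.5718944  0.1745958  0.18296203] [ 0.32612852 -0.55534645 -1.09675409]
side 70 [[0.556, 0.156, 0.128], [0.572, 0.166, 0.133], [0.59, 0.184, 0.151]]
scene 97 [[0.57, 0.164, 0.129], [0.582, 0.175, 0.136], [0.593, 0.191, 0.154]]
```

View pics/both5.png

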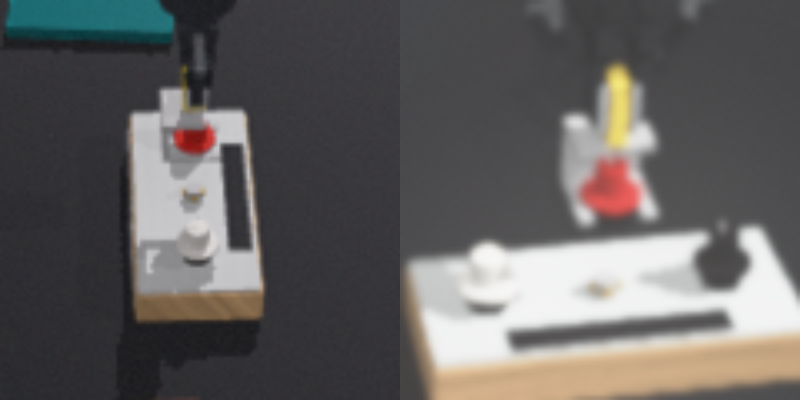

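The knob is hooked and upright, resting on the fork about 66 mm above its seat. I'll carry it gently to the mat.

>>> {"fn": "send_rows", "kwargs": {
  "series": [
    {"jaw": 1, "x": -0.002, "y": -0.01, "z": 0, "turn": 0},
    {"jaw": 1, "x": -0.004, "y": -0.02, "z": 0, "turn": 0},
    {"jaw": 1, "x": -0.006, "y": -0.03, "z": 0, "turn": 0},
    {"jaw": 1, "x": -0.006, "y": -0.03, "z": 0, "turn": 0},
    {"jaw": 1, "x": -0.006, "y": -0.03, "z": 0, "turn": 0}
  ]
}}

```text
time: 8.62
position: [0.5473, 0.0523, 0.1833]
orientation: [-0.0, 0.019, 1.0, -0.0]
ft_force: [0.3, -0.3, -2.3]
gripper_width: 0.157
grip_force: 61.0
```

>>> {"fn": "send_rows", "kwargs": {
  "series": [
    {"jaw": 1, "x": -0.006, "y": -0.03, "z": 0, "turn": 0},
    {"jaw": 1, "x": -0.006, "y": -0.03, "z": 0, "turn": 0},
    {"jaw": 1, "x": -0.006, "y": -0.03, "z": 0, "turn": 0},
    {"jaw": 1, "x": -0.006, "y": -0.03, "z": 0, "turn": 0},
    {"jaw": 1, "x": -0.006, "y": -0.03, "z": 0, "turn": 0}
  ]
}}

```text
time: 9.25
position: [0.5169, -0.0975, 0.1834]
orientation: [-0.0, 0.019, 1.0, -0.0]
ft_force: [0.7, -1.0, -1.8]
gripper_width: 0.153
grip_force: 61.0
```

>>> {"fn": "send_rows", "kwargs": {
  "series": [
    {"jaw": 1, "x": -0.006, "y": -0.03, "z": 0, "turn": 0},
    {"jaw": 1, "x": -0.004, "y": -0.025, "z": 0, "turn": 0},
    {"jaw": 1, "x": -0.002, "y": -0.014, "z": 0, "turn": 0},
    {"jaw": 1, "x": -0.001, "y": -0.006, "z": 0, "turn": 0},
    {"jaw": 1, "x": 0, "y": 0, "z": 0, "turn": 0}
  ]
}}

```text
time: 9.88
position: [0.505, -0.1703, 0.1833]
orientation: [-0.0, 0.019, 1.0, 0.0]
ft_force: [-0.1, -0.2, -1.6]
gripper_width: 0.156
grip_force: 61.0
```

>>> {"fn": "send_rows", "kwargs": {
  "series": [
    {"jaw": 1, "x": 0, "y": 0, "z": -0.01, "turn": 0},
    {"jaw": 1, "x": 0, "y": 0, "z": -0.02, "turn": 0},
    {"jaw": 1, "x": 0, "y": 0, "z": -0.02, "turn": 0},
    {"jaw": 1, "x": 0, "y": 0, "z": -0.02, "turn": 0},
    {"jaw": 1, "x": 0, "y": 0, "z": -0.015, "turn": 0}
  ]
}}

```text
time: 10.5
position: [0.5045, -0.1693, 0.0968]
orientation: [-0.001, 0.018, 1.0, 0.0]
ft_force: [-0.2, 0.5, -1.8]
gripper_width: 0.154
grip_force: 61.1
```

>>> {"fn": "send_rows", "kwargs": {
  "series": [
    {"jaw": 1, "x": 0, "y": 0, "z": -0.01, "turn": 0},
    {"jaw": 1, "x": 0, "y": 0, "z": -0.007, "turn": 0},
    {"jaw": 1, "x": 0, "y": 0, "z": -0.005, "turn": 0},
    {"jaw": 1, "x": 0, "y": 0, "z": -0.004, "turn": 0},
    {"jaw": 1, "x": 0, "y": 0, "z": -0.003, "turn": 0}
  ]
}}

```text
time: 11.12
position: [0.5054, -0.1706, 0.0695]
orientation: [0.0, 0.018, 1.0, -0.0]
ft_force: [-0.7, -1.2, -1.2]
gripper_width: 0.159
grip_force: 61.1
```

>>> {"fn": "send_rows", "kwargs": {
  "series": [
    {"jaw": 1, "x": 0, "y": 0, "z": 0, "turn": 0},
    {"jaw": 1, "x": 0, "y": 0, "z": 0, "turn": 0}
  ]
}}

```text
time: 11.38
position: [0.5053, -0.1705, 0.0696]
orientation: [0.0, 0.018, 1.0, -0.0]
ft_force: [0.7, -0.4, -0.9]
gripper_width: 0.157
grip_force: 61.1
```

```bash
python3 - <<'E'
from h import *
s=ctrl.observe();print(s['time'],s['position'],s['ft_force'])
p,d,Y=fixed('side');q,d,Z=fixed('scene')
for n,a,b in(('side',p,Y),('scene',q,Z)):
    h=hsv(a).astype(int)
    m=((h[...,0]<6)|(h[...,0]>173))&(h[...,1]>140)&(abs(b[...,0]-.5)<.06)&(abs(b[...,1]+.17)<.05)&(b[...,2]>.01)
    print(n,m.sum(),np.percentile(b[m],[3,50,97],axis=0).round(3).tolist())
cv2.imwrite('pics/both6.png',np.hstack([cv2.resize(p[220:340,220:340,::-1],(400,400)),cv2.resize(q[160:260,150:250,::-1],(400,400))]))
E
```

```text
11.375 [ 0.50527026 -0.1704734   0.06956671] [ 0.70825235 -0.40966555 -0.86100661]
side 61 [[0.49, -0.193, 0.019], [0.512, -0.182, 0.025], [0.526, -0.162, 0.029]]
scene 95 [[0.505, -0.182, 0.02], [0.517, -0.168, 0.026], [0.529, -0.155, 0.046]]
```

View pics/both6.png

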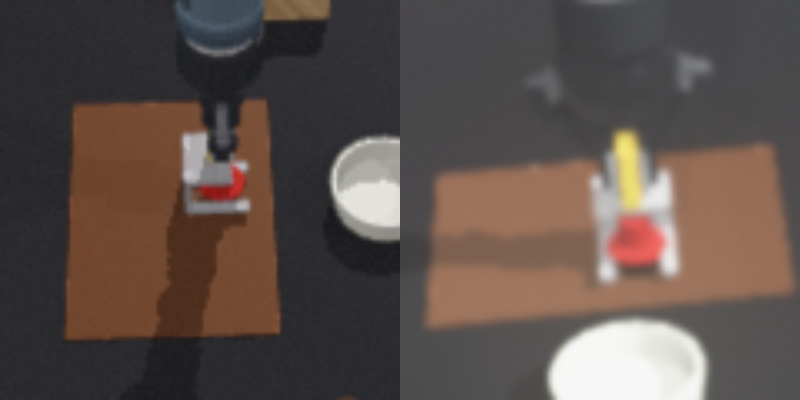

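The knob stands on the mat (skirt at z≈0.025, top at 0.046) with the fork free below the skirt. I'll slide the puller out.

>>> {"fn": "send_rows", "kwargs": {
  "series": [
    {"jaw": 1, "x": -0.01, "y": 0.0004, "z": 0, "turn": 0},
    {"jaw": 1, "x": -0.015, "y": 0.0005, "z": 0, "turn": 0},
    {"jaw": 1, "x": -0.02, "y": 0.0007, "z": 0, "turn": 0},
    {"jaw": 1, "x": -0.02, "y": 0.0007, "z": 0, "turn": 0},
    {"jaw": 1, "x": -0.015, "y": 0.0005, "z": 0, "turn": 0}
  ]
}}

```text
time: 12.1
position: [0.4236, -0.1673, 0.0693]
orientation: [-0.0, 0.019, 1.0, 0.0]
ft_force: [-0.9, -1.2, -2.0]
gripper_width: 0.156
grip_force: 61.1
```

>>> {"fn": "send_rows", "kwargs": {
  "series": [
    {"jaw": 1, "x": -0.005, "y": 0, "z": -0.002, "turn": 0},
    {"jaw": 1, "x": 0, "y": 0, "z": -0.002, "turn": 0},
    {"jaw": 1, "x": 0, "y": 0, "z": -0.0015, "turn": 0},
    {"jaw": 1, "x": 0, "y": 0, "z": -0.001, "turn": 0},
    {"jaw": 1, "x": 0, "y": 0, "z": 0, "turn": 0}
  ]
}}

```text
time: 12.72
position: [0.4205, -0.1676, 0.0628]
orientation: [0.0, 0.018, 1.0, 0.0]
ft_force: [-0.2, -0.1, -0.6]
gripper_width: 0.156
grip_force: 61.1
```

>>> {"fn": "send_rows", "kwargs": {
  "series": [
    {"jaw": 1, "x": 0, "y": 0, "z": -0.0005, "turn": 0},
    {"jaw": 0.6, "x": 0, "y": 0, "z": 0, "turn": 0},
    {"jaw": 0.3, "x": 0, "y": 0, "z": 0, "turn": 0},
    {"jaw": 0, "x": 0, "y": 0, "z": 0, "turn": 0},
    {"jaw": 0, "x": 0, "y": 0, "z": 0, "turn": 0}
  ]
}}

```text
time: 13.35
position: [0.4201, -0.1676, 0.0623]
orientation: [-0.0, 0.018, 1.0, 0.0]
ft_force: [-0.4, -0.0, 0.6]
gripper_width: 0.984
grip_force: 0.0
```

>>> {"fn": "send_rows", "kwargs": {
  "series": [
    {"jaw": 0, "x": 0, "y": 0, "z": 0.03, "turn": 0},
    {"jaw": 0, "x": 0, "y": 0, "z": 0.05, "turn": 0},
    {"jaw": 0, "x": 0.04, "y": 0, "z": 0.04, "turn": 0},
    {"jaw": 0, "x": 0.05, "y": 0, "z": 0, "turn": 0},
    {"jaw": 0, "x": 0, "y": 0, "z": 0, "turn": 0}
  ]
}}

```text
time: 13.98
position: [0.5133, -0.168, 0.1824]
orientation: [0.001, 0.018, 1.0, -0.0]
ft_force: [-0.0, 0.1, -0.8]
gripper_width: 0.998
grip_force: 0.0
```

```bash
python3 - <<'E'
from h import *
p,d,X,s=wrist('pics/w7.png')
print(s['time'],s['position'],s['ft_force'],s['gripper_width'])
m=redknob(p,X)
for lo,hi,r in((.018,.032,.022),(.04,.05,.012)):
    Q=X[m&(X[...,2]>lo)&(X[...,2]<hi)&(X[...,0]>.45)]
    a,b=np.percentile(Q,1,0),np.percentile(Q,99,0);print(len(Q),(a+b)/2,b-a,np.median(Q[:,2]),circ(Q[:,:2],r))
h=hsv(p).astype(int);Q=X[(h[...,0]>20)&(h[...,0]<35)&(h[...,1]>120)&(X[...,2]>.095)&(X[...,2]<.11)]
print('handle top',len(Q),Q.min(0),Q.max(0))
W=X[(h[...,1]<60)&(h[...,2]>100)&(X[...,2]>.026)&(X[...,2]<.033)&(X[...,0]>.58)]
if len(W): print('rim',len(W),W.min(0),W.max(0))
E
```

```text
13.975 [ 0.51334122 -0.16798641  0.18238974] [-0.02154369  0.08473685 -0.78787446] 0.9977195854573929
836 [ 0.50592215 -0.17065423  0.02539324] [0.04110436 0.04102772 0.00906923] 0.022799019217565518 [ 0.50585694 -0.17038863]
402 [ 0.50611689 -0.17022062  0.04396838] [0.02144943 0.02191328 0.00474288] 0.04457861670982732 [ 0.50613827 -0.17036568]
handle top 649 [ 0.40918322 -0.17466033  0.09510945] [ 0.43256071 -0.16105306  0.10409632]
rim 690 [ 0.58004989 -0.44099163  0.02602128] [ 0.69090498 -0.1381093   0.03274992]
```

View pics/w7.png

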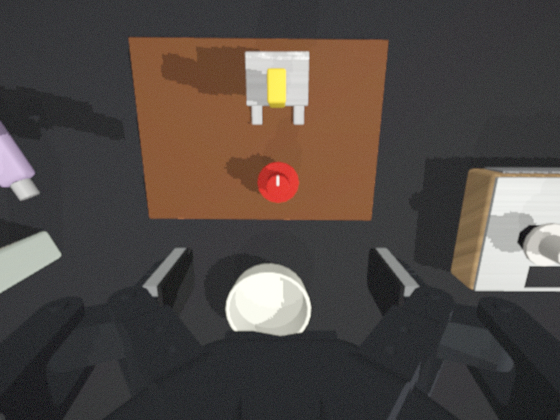

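The wrist view shows the knob upright at (278,183), the puller standing clear at (277,85) and the dish at (268,300). Now I grasp the knob.

>>> {"fn": "send_rows", "kwargs": {
  "series": [
    {"jaw": 0, "x": -0.007, "y": -0.0025, "z": -0.05, "turn": 0},
    {"jaw": 0, "x": 0, "y": 0, "z": -0.05, "turn": 0},
    {"jaw": 0, "x": 0, "y": 0, "z": -0.035, "turn": 0},
    {"jaw": 0, "x": 0, "y": 0, "z": -0.021, "turn": 0},
    {"jaw": 0, "x": 0, "y": 0, "z": 0, "turn": 0}
  ]
}}

```text
time: 14.65
position: [0.4997, -0.1689, 0.0245]
orientation: [-0.003, 0.019, 1.0, 0.001]
ft_force: [0.2, 0.7, -0.7]
gripper_width: 0.999
grip_force: 0.0
```

>>> {"fn": "send_rows", "kwargs": {
  "series": [
    {"jaw": 0.3, "x": 0, "y": 0, "z": 0, "turn": 0},
    {"jaw": 0.6, "x": 0, "y": 0, "z": 0, "turn": 0},
    {"jaw": 1, "x": 0, "y": 0, "z": 0, "turn": 0},
    {"jaw": 1, "x": 0, "y": 0, "z": 0, "turn": 0},
    {"jaw": 1, "x": 0, "y": 0, "z": 0, "turn": 0}
  ]
}}

```text
time: 15.28
position: [0.5038, -0.1704, 0.0273]
orientation: [0.001, 0.018, 1.0, -0.0]
ft_force: [-0.7, 0.6, 5.3]
gripper_width: 0.261
grip_force: 58.6
```

>>> {"fn": "send_rows", "kwargs": {
  "series": [
    {"jaw": 1, "x": 0, "y": 0, "z": 0.01, "turn": 0},
    {"jaw": 1, "x": 0, "y": 0, "z": 0.025, "turn": 0},
    {"jaw": 1, "x": 0, "y": 0, "z": 0.035, "turn": 0},
    {"jaw": 1, "x": 0, "y": 0, "z": 0, "turn": 0}
  ]
}}

```text
time: 15.78
position: [0.5055, -0.1712, 0.0995]
orientation: [0.003, 0.018, 1.0, -0.001]
ft_force: [0.6, 0.0, -1.4]
gripper_width: 0.259
grip_force: 58.9
```

>>> {"fn": "send_rows", "kwargs": {
  "series": [
    {"jaw": 1, "x": 0.03, "y": -0.0035, "z": 0, "turn": 0},
    {"jaw": 1, "x": 0.04, "y": -0.0045, "z": 0, "turn": 0},
    {"jaw": 1, "x": 0.04, "y": -0.0045, "z": 0, "turn": 0},
    {"jaw": 1, "x": 0.03, "y": -0.003, "z": 0, "turn": 0},
    {"jaw": 1, "x": 0.012, "y": -0.001, "z": 0, "turn": 0}
  ]
}}

```text
time: 16.4
position: [0.6561, -0.1864, 0.0948]
orientation: [-0.0, 0.018, 1.0, 0.0]
ft_force: [-0.3, 1.0, -0.2]
gripper_width: 0.257
grip_force: 58.9
```

>>> {"fn": "send_rows", "kwargs": {
  "series": [
    {"jaw": 1, "x": 0, "y": 0, "z": 0, "turn": 0},
    {"jaw": 1, "x": 0, "y": 0, "z": 0, "turn": 0}
  ]
}}

```text
time: 16.65
position: [0.654, -0.1863, 0.0955]
orientation: [-0.001, 0.018, 1.0, 0.0]
ft_force: [0.1, 0.1, -0.5]
gripper_width: 0.257
grip_force: 58.9
```

```bash
python3 - <<'E'
from h import *
s=ctrl.observe();print(s['time'],s['position'],s['ft_force'],s['gripper_width'])
p,d,Y=fixed('side');q,d,Z=fixed('scene')
for n,a,b in(('side',p,Y),('scene',q,Z)):
    h=hsv(a).astype(int)
    m=((h[...,0]<6)|(h[...,0]>173))&(h[...,1]>140)&(abs(b[...,0]-.657)<.06)&(abs(b[...,1]+.187)<.05)&(b[...,2]>.03)
    print(n,m.sum(),np.percentile(b[m],[3,50,97],axis=0).round(3).tolist())
    w=(h[...,1]<45)&(h[...,2]>100)&(b[...,2]>.026)&(b[...,2]<.034)&(abs(b[...,0]-.657)<.07)&(abs(b[...,1]+.187)<.07)
    print('rim',w.sum(),np.percentile(b[w],[1,99],axis=0).round(3).tolist())
cv2.imwrite('pics/both8.png',np.hstack([cv2.resize(p[220:340,260:380,::-1],(400,400)),cv2.resize(q[180:280,150:250,::-1],(400,400))]))
E
```

```text
16.65 [ 0.65399674 -0.18634227  0.09551893] [ 0.1252076   0.11855774 -0.46772494] 0.25741250848183406
side 55 [[0.638, -0.217, 0.088], [0.648, -0.196, 0.092], [0.675, -0.174, 0.128]]
rim 102 [[0.61, -0.238, 0.026], [0.706, -0.143, 0.034]]
scene 116 [[0.658, -0.2, 0.09], [0.668, -0.184, 0.095], [0.677, -0.167, 0.115]]
rim 141 [[0.612, -0.234, 0.026], [0.71, -0.138, 0.032]]
```

View pics/both8.png

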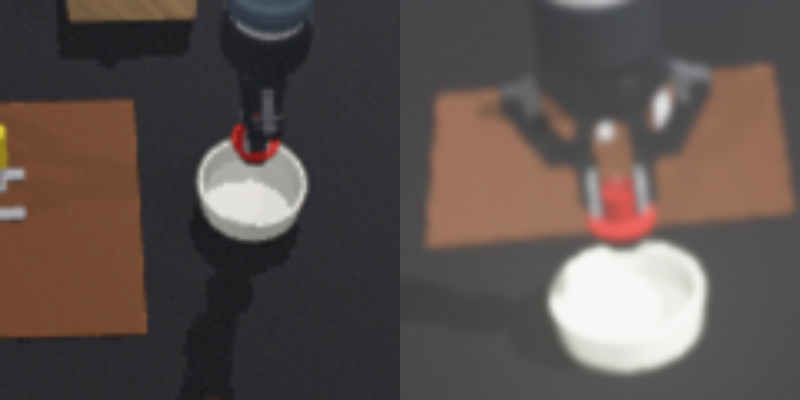

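The knob is held upright above the dish, whose centre is at about (0.658,-0.188). I'll lower it in.

>>> {"fn": "send_rows", "kwargs": {
  "series": [
    {"jaw": 1, "x": 0.003, "y": -0.001, "z": -0.02, "turn": 0},
    {"jaw": 1, "x": 0, "y": 0, "z": -0.02, "turn": 0},
    {"jaw": 1, "x": 0, "y": 0, "z": -0.014, "turn": 0},
    {"jaw": 1, "x": 0, "y": 0, "z": -0.008, "turn": 0},
    {"jaw": 1, "x": 0, "y": 0, "z": 0, "turn": 0}
  ]
}}

```text
time: 17.38
position: [0.6576, -0.1874, 0.0339]
orientation: [-0.0, 0.018, 1.0, 0.0]
ft_force: [-0.1, -0.0, -0.9]
gripper_width: 0.256
grip_force: 58.9
```

>>> {"fn": "send_rows", "kwargs": {
  "series": [
    {"jaw": 1, "x": 0, "y": 0, "z": -0.002, "turn": 0},
    {"jaw": 1, "x": 0, "y": 0, "z": -0.001, "turn": 0},
    {"jaw": 1, "x": 0, "y": 0, "z": 0, "turn": 0}
  ]
}}

```text
time: 17.75
position: [0.6583, -0.1877, 0.0316]
orientation: [0.0, 0.018, 1.0, -0.0]
ft_force: [-1.3, -0.5, -1.4]
gripper_width: 0.256
grip_force: 58.9
```

>>> {"fn": "send_rows", "kwargs": {
  "series": [
    {"jaw": 1, "x": 0, "y": 0, "z": -0.001, "turn": 0},
    {"jaw": 1, "x": 0, "y": 0, "z": -0.001, "turn": 0},
    {"jaw": 1, "x": 0, "y": 0, "z": 0, "turn": 0}
  ]
}}

```text
time: 18.12
position: [0.6582, -0.1876, 0.0294]
orientation: [0.0, 0.018, 1.0, 0.0]
ft_force: [-0.8, -0.1, 1.0]
gripper_width: 0.256
grip_force: 59.0
```

>>> {"fn": "send_rows", "kwargs": {
  "series": [
    {"jaw": 1, "x": 0, "y": 0, "z": -0.0007, "turn": 0},
    {"jaw": 1, "x": 0, "y": 0, "z": 0, "turn": 0}
  ]
}}

```text
time: 18.38
position: [0.6583, -0.1877, 0.0293]
orientation: [0.0, 0.018, 1.0, -0.0]
ft_force: [-1.9, 1.3, 5.2]
gripper_width: 0.251
grip_force: 59.3
```

Force shows contact with the floor, so I release.

>>> {"fn": "send_rows", "kwargs": {
  "series": [
    {"jaw": 0.65, "x": 0, "y": 0, "z": 0, "turn": 0},
    {"jaw": 0.55, "x": 0, "y": 0, "z": 0, "turn": 0},
    {"jaw": 0.5, "x": 0, "y": 0, "z": 0, "turn": 0},
    {"jaw": 0.5, "x": 0, "y": 0, "z": 0, "turn": 0}
  ]
}}

```text
time: 18.88
position: [0.658, -0.1876, 0.0284]
orientation: [-0.0, 0.018, 1.0, 0.0]
ft_force: [0.3, 0.3, 0.5]
gripper_width: 0.5
grip_force: 0.0
```

>>> {"fn": "send_rows", "kwargs": {
  "series": [
    {"jaw": 0.5, "x": 0, "y": 0, "z": 0.015, "turn": 0},
    {"jaw": 0.5, "x": 0, "y": 0, "z": 0.03, "turn": 0},
    {"jaw": 0.5, "x": 0, "y": 0, "z": 0.05, "turn": 0},
    {"jaw": 0.5, "x": 0, "y": 0, "z": 0.05, "turn": 0},
    {"jaw": 0.5, "x": 0, "y": 0, "z": 0, "turn": 0}
  ]
}}

```text
time: 19.5
position: [0.6615, -0.1889, 0.1809]
orientation: [0.006, 0.018, 1.0, -0.002]
ft_force: [1.1, 1.1, -0.3]
gripper_width: 0.503
grip_force: 0.0
```

```bash
python3 - <<'E'
from h import *
p,d,X,s=wrist('pics/w9.png')
print(s['time'],s['position'],s['ft_force'],s['gripper_width'])
m=redknob(p,X)&(X[...,0]>.58)
for lo,hi,r in((.018,.034,.022),(.042,.055,.012)):
    Q=X[m&(X[...,2]>lo)&(X[...,2]<hi)]
    a,b=np.percentile(Q,1,0),np.percentile(Q,99,0);print(len(Q),(a+b)/2,b-a,np.median(Q[:,2]))
h=hsv(p).astype(int);Q=X[(h[...,0]>20)&(h[...,0]<35)&(h[...,1]>120)&(X[...,2]>.095)&(X[...,2]<.11)]
if len(Q): print('handle top',len(Q),Q.min(0),Q.max(0))
E
```

```text
19.5 [ 0.66151608 -0.18887718  0.18086126] [ 1.12385283  1.11197936 -0.28363223] 0.5025524463654004
659 [ 0.66013285 -0.1880352   0.02759105] [0.03840228 0.03861217 0.00896654] 0.02475825659097683
384 [ 0.66070007 -0.18773975  0.04586611] [0.02129037 0.02158663 0.00425474] 0.046640525064338786
```

The knob is upright and centred in the dish, and the gripper is clear.

```bash
python3 -c "
from cell import sign_off
print(sign_off())"
```

```text
the job is handed in; nothing more can be done
None
```

Job handed in; no verdict came back. My last measurements showed the red knob standing upright in the white dish and, before the dish move, the puller standing on the mat; the black and white knobs, bottle, cream tube and book were not touched.

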